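# Turn the binder to the kit page, pack the guide combs and prove the case's catch

## Task

First turn the stiff divider in the ring binder over to the left so that the kit page under it shows, then put every steel guide comb from the turntable into the aluminium case. Close the lid and press it home until its catch holds, then grip the handle and tug it lightly upwards for a moment to prove the catch; if the lid gives, press it home and tug again, and leave it fully shut. Leave the brush, the white tub, the glass dish and the long comb where they are.

Things in the scene. Friction and masses are not known exactly. Their poses are not given: they have to be found in the camera images.
- binder: Ring binder open in a fixed grey V cradle, foot 170 x 200, on the mat (mat top 3 above the table). Origin under its middle; x along the spine (away from the robot at yaw 0), y left, z up. A wing with a paper stack rises at 50 degrees from level on the right (-y) and the left (+y); both end 105 from the ring axis.
- ring_axis (a point): Middle of the ring axis, 60 above the binder's origin: the leaf turns about the line through it along the binder's x. Three steel rings, 34 across, surround this line.
- leaf (a joint): Angle of the stiff white divider leaf: 0 = on the right (-y) wing, sloping up and outwards at 50 degrees; 0.70 = upright; 1.396 = turned over, on the left (+y) wing. 100 g, 150 along the spine, 4 thick, its board reaches 130 from the ring axis. Slight friction and damping: let go off-centre it sinks to the nearer side.
- leaf_tab (a point): Middle of the grey pull tab at the centre of the leaf's free edge, 145 from the ring axis, in the leaf's plane. The tab is 44 along the spine, 10 thick and reaches from 126 to 160 from the axis, clear of the wing: pinch it along the leaf's plane (tool tilted 40 degrees, a finger either side) or push it over.
- case: Open-topped aluminium tool case, fixed, outer 200 (its x) x 220 (its y) x 65 tall, walls and floor 5 thick. Origin at the centre of its underside, x towards the hinge side, z up. Its front (-x) faces the robot roughly.
- lid_hinge (a point): Middle of the lid's hinge line, along the case's y on the rim of the back (+x) wall: 100 from the case's middle, 65 above its underside. The lid plate is 200 x 220 x 8, 250 g, its underside in line with the hinge line.
- lid (a joint): Lid angle, rad: 0 = fully shut, 1.57 = upright, 1.8 = stop. Damped, stiff hinge: stays put near upright, sinks slowly when lower. A sprung roller catch at the front stops it ajar at 0.088 (16 mm, not caught); 10 N down on the handle clicks it to 0. Caught, it has 4 mm of play (0 to 0.021): a pull of 3 to 6 N is held there; over 11 N, or 9 mm up, opens it.
- lid_handle (a point): centre of the top edge of the lid's black upright grip, 60 along the case's y x 12 thick x 28 tall, standing on the lid's top face 185 from the hinge line; the point is 36 from the lid's underside. With the lid up, the grip points away from the robot.
- turntable: Round wooden turntable, 260 across, its top 24 above the mat, braked: does not turn. Origin at the centre of its underside.
- comb0: steel clipper guide comb, a block 46 (its x) x 36 (its y) x 28 tall with teeth underneath, about 50 g; origin at the centre of its underside (teeth tips), z up. Starts teeth down on the turntable. Two to four of the four are present.
- comb1: steel clipper guide comb, a block 46 (its x) x 36 (its y) x 28 tall with teeth underneath, about 50 g; origin at the centre of its underside (teeth tips), z up. Starts teeth down on the turntable. Two to four of the four are present.
- comb2: steel clipper guide comb, a block 46 (its x) x 36 (its y) x 28 tall with teeth underneath, about 50 g; origin at the centre of its underside (teeth tips), z up. Starts teeth down on the turntable. Two to four of the four are present.
- comb3: steel clipper guide comb, a block 46 (its x) x 36 (its y) x 28 tall with teeth underneath, about 50 g; origin at the centre of its underside (teeth tips), z up. Starts teeth down on the turntable. Two to four of the four are present.
- brush: orange plastic pin brush, 200 x 55 x 28, lying on the mat beyond the binder; origin under its middle. Leave it alone.
- tub: closed white round tub, 70 across, 65 tall; origin at the centre of its underside. Leave it alone.
- dish: small round glass dish, 70 across, 25 tall; origin at the centre of its underside. Leave it alone.
- long_comb: long flat steel comb, 170 x 28 x 6, lying on the mat beyond the binder; a bystander, not one of the guide combs; origin under its middle. Leave it alone.
There are look-alikes about, which are no part of the job. Leave any red look-alike of the comb2 alone. Leave any turquoise look-alike of the comb3 alone.

How it is judged:
By the outcome, as a careful person would: the job done as asked, in the order asked, and still so for the second after the job is handed in, with the robot touching nothing.
Of comb0, comb1, comb2, comb3 only 2 to 4 are there at a start; the rules pass over those that are not, and their reading is None.
At some moment in a run one of comb0, comb1, comb2, comb3 may be knocked a few centimetres aside while the robot is not near it.
Once in a run the grip may slacken for a moment while it holds something.
It also fails if it takes over 210 s, if anything falls off the work surface, if the arm or the gripper's body presses on something with over 40 N, if the wrist force passes 120 N, or if a joint passes its speed limit or range.

## Robot

A 6-joint arm with a two-finger parallel gripper is mounted at the origin on the work surface. World frame = base frame: x ahead of the robot, y to its left, z up, the work surface at z = 0. Lengths are in mm, angles in rad, forces in N, time in s.
With the tool pointing down it reaches from about 300 to 775 mm from the base axis. Payload 14.6 kg.
Tool frame: the origin (TCP) lies on the centre line of the jaws, within the pads' length; the fingertips stand manip.tcp_to_tips ahead of it and the grasp point (between the pads) lies 5 mm behind it (manip.tcp_to_tips is the distance from the TCP to the fingertips, in mm); z points along the fingers, y is the direction in which the jaws open and shut (so a half turn about z gives the same grasp; the last joint's range is limited). The gripper opens to 94 mm and grips with 3 to 60 N. Pads are 16 mm wide; open, the fingers measure 119 mm over their backs; the gripper's body (75 mm by 177 mm) begins 78 mm behind the grasp point.
Start: joints at [1.095, 0.3, 1.521, -0, 1.321, -0.067], TCP at [218.626, 504.67, 219.446] pointing down, gripper open.
Joint ranges: [-3.03, 3.03], [-0.79, 2.21], [0.23, 2.52], [-1.04, 4.18], [0, 3.07], [-2.55, 2.55]. Speed limits (rad/s): [2.22, 2.22, 2.57, 3.14, 3.14, 3.14].

## Interface

Orientations are given as [roll, pitch, yaw] about the fixed x, y, z axes, in that order (R = Rz(yaw) Ry(pitch) Rx(roll)).
In Python, from cell import manip, optics, workorder gives the robot as it stands. The module is installed in compiled form; this text tells all that it offers.
- The arm moves only by the tool jog_arm, never from a script. Its argument "deltas" is text: rows parted by semicolons, each of 5 numbers parted by spaces: the shift along the tool's x, y, z in mm, then the turn about the tool's z in rad, then the finger opening in mm, from 0 to 94. In form: tx ty tz twist grip; .... A call has exactly 10 rows; each row is the pose to reach, as a shift and turn from the pose commanded when the call began, along the tool's axes at that moment; what a row does not reach only later rows make up. A row lasts 1/8 s, in which the tool goes at most 62.5 mm and 10.7 degrees, less where a joint would pass 70% of its speed; a pose out of reach is approached as far as the arm can. A call with a gripper value outside its range is refused whole. The fingers move at their own pace and stop on an object; "squeeze" is the grip in N (left out, the last holds). Time passes only in rows, so rows that repeat a pose let the fingers close, or fill a call up. It gives the time, the measured TCP pose, the force and the opening at its end, in the units of the state.
- manip.read_state(): the state, without advancing time (a new reading comes with each control period).
- optics.camera(name): name is "scene" or "top" or "wrist"; returns (picture, depth): 400x640x3 uint8, red, green, blue; 400x640 float32, mm along the optical axis (not along the pixel's ray), 0 where there is no reading.
- optics.get_calibration(name): a dict with "intrinsics" (3x3 intrinsics, pixels), "R" (3x3) and "t" (3): a world point X has camera coordinates R X + t; the wrist camera has in their place "hand_eye" (4x4, takes a point from camera to tool coordinates, whose origin is the TCP and whose axes are the flange's). Camera axes: x right, y down, z forward; pixel columns grow to the right and rows downward; lengths in mm; the calibration is good to about 2 mm. A picture is of the moment at which its call begins: read the wrist's pose just before it. get_calibration takes no time and is no camera call.
- workorder.sign_off(): hands the job in, once; it reports no verdict.
The state is a dict: "clock": time; "joints": joint angles; "qd": joint speeds; "effort": joint torques, N m; "eef_pos": TCP position; "eef_rot": TCP orientation; "wrist_force": force on the tool from outside, world axes, zero at the start; "moment": the same for the moment, N m; "finger_gap": finger opening in mm.
Only numpy, scipy, OpenCV 4.12 (cv2) and the standard library are available. Lean on these libraries where they do the work, as an engineer would, in place of code of your own. Each camera call takes 0.05 s, during which the arm holds its last target.

## Working session

There is one attempt and no reset: what is moved stays moved. The work goes in short steps, Python scripts to look and compute and a tool call to move; the robot and the scene stay as the last step left them, time stands still between calls to the robot, and variables do not carry over. Pictures are saved under pics/ and viewed, and the job is handed in when it is done.

Besides the shell and the picture viewer there is one more tool, called after "Request:" in YAML: its name, and indented under it one key for each argument. jog_arm: Moves the arm, as the interface text tells. Its arguments: {"type":"object","properties":{"deltas":{"type":"string"},"squeeze":{"type":"number"}},"required":["deltas"]}

```bash
mkdir -p pics; ls; python3 - <<'E'
from cell import manip, optics, workorder
import cv2, numpy as np
print(manip.read_state()); print(manip.tcp_to_tips)
for n in ["scene","top","wrist"]:
    c=optics.get_calibration(n); print(n,{k:np.round(v,4).tolist() for k,v in c.items()})
    p,d=optics.camera(n); cv2.imwrite(f"pics/{n}0.png",p[:,:,::-1]); np.savez(f"{n}0.npz",p=p,d=d)
E
```

```text
pics
{'clock': 0.0, 'joints': array([ 1.09536689e+00,  3.00480712e-01,  1.52157713e+00, -2.46061122e-06,
        1.32068876e+00, -6.66409287e-02]), 'qd': array([ 0.00016255,  0.00015318,  0.00064258,  0.00025201,  0.00063613,
       -0.00059461]), 'effort': array([-2.25498243e-04, -5.31809199e+01, -3.52744675e+01,  7.08105974e-02,
        2.44509632e-02, -8.13506813e-05]), 'eef_pos': array([218.53651584, 504.4551934 , 218.88271969]), 'eef_rot': array([-3.14044111e+00, -7.44651807e-05,  2.73280471e+00]), 'wrist_force': array([ 0.9659758 , -0.3276961 , -1.11167661]), 'moment': array([0.00666756, 0.02402442, 0.0348389 ]), 'finger_gap': 94.39690145682205}
14.0
scene {'intrinsics': [[381.2716, 0.0, 319.1418], [0.0, 381.2716, 197.8421], [0.0, 0.0, 1.0]], 'R': [[-0.714, 0.7002, 0.0052], [0.5558, 0.5712, -0.604], [-0.4259, -0.4284, -0.7969]], 't': [395.2654, -226.0805, 1254.0329]}
top {'intrinsics': [[368.0117, 0.0, 322.099], [0.0, 368.0117, 197.2565], [0.0, 0.0, 1.0]], 'R': [[0.0042, -0.9998, -0.0183], [-0.99, -0.0016, -0.1411], [0.1411, 0.0187, -0.9898]], 't': [7.2988, 563.5186, 955.9431]}
wrist {'intrinsics': [[311.8184, 0.0, 317.1819], [0.0, 311.8184, 200.7752], [0.0, 0.0, 1.0]], 'hand_eye': [[0.0002, -0.9593, -0.2823, 82.5195], [1.0, 0.0, 0.0008, 0.3733], [-0.0007, -0.2823, 0.9593, -165.3194], [0.0, 0.0, 0.0, 1.0]]}
```

View pics/scene0.png

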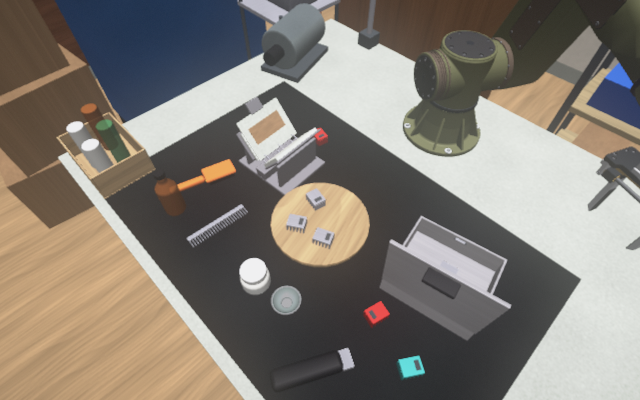

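View pics/top0.png

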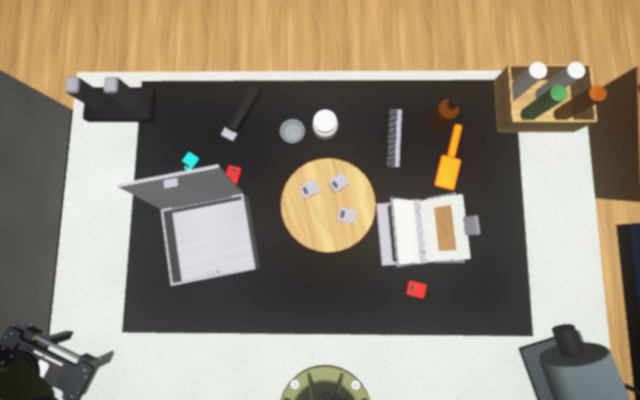

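View pics/wrist0.png

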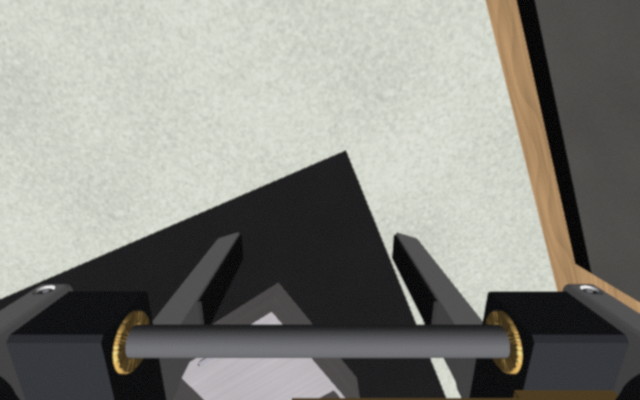

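The top view shows three grey combs on the turntable, at (310,188), (338,182) and (347,215). The look-alikes are red at (233,173) and (417,289), and turquoise at (190,159). The leaf lies on the right wing, with its grey tab at about (472,225). The lid stands upright at about (185,185). The grey laptop-like shapes belong to the lid and the binder. I chose the grey blocks on the wood and will check them in a close crop.

```bash
cat > h.py <<'E'
import numpy as np, cv2
from cell import manip, optics
from scipy.spatial.transform import Rotation as Ro
def pts(name,d,state=None):
    c=optics.get_calibration(name);K=c["intrinsics"]
    v,u=np.mgrid[0:400,0:640]
    P=np.stack([(u-K[0,2])/K[0,0]*d,(v-K[1,2])/K[1,1]*d,d],-1)
    if name=="wrist":
        H=np.array(c["hand_eye"]);P=P@H[:3,:3].T+H[:3,3]
        R=Ro.from_euler("xyz",state["eef_rot"]).as_matrix();return P@R.T+state["eef_pos"]
    return (P-c["t"])@np.array(c["R"])
def grab(name,fn=None):
    s=manip.read_state();p,d=optics.camera(name)
    if fn: cv2.imwrite("pics/"+fn,p[:,:,::-1])
    return p,d,pts(name,d,s)
def delta(target,yaw=None):
    "tool-axes shift from now to world target; twist to reach jaw-axis yaw (world angle of tool y, mod pi)"
    s=manip.read_state();R=Ro.from_euler("xyz",s["eef_rot"]).as_matrix()
    t=R.T@(np.array(target)-s["eef_pos"]);tw=None
    if yaw is not None:
        a=np.arctan2(R[1,1],R[0,1]);tw=[round(float(-((yaw-a+np.pi/2)%np.pi-np.pi/2)),3)]
    print("delta",np.round(t,1),"twist",tw,"j6",round(s["joints"][5],3));return t,tw
def st():
    s=manip.read_state();print({k:np.round(s[k],2).tolist() for k in["clock","eef_pos","eef_rot","wrist_force","finger_gap","joints"]})
E
python3 - <<'E'
import numpy as np,cv2
from h import *
z=np.load("top0.npz");p,d=z["p"],z["d"];P=pts("top",d)
zs=np.load("scene0.npz");ps,ds=zs["p"],zs["d"];S=pts("scene",ds)
for n,(u,v) in dict(table=(90,250),mat=(300,300),tt=(300,220),c0=(310,188),c1=(338,182),c2=(347,215),tab=(472,225),leaf=(447,228),lw=(403,232),brush=(448,172),redn=(417,289)).items():
    print(n,np.round(P[v,u],0))
for n,(u,v) in dict(tab=(254,104),leaf=(268,125),tt=(340,245),mat=(400,330)).items(): print("s",n,np.round(S[v,u],0))
a=cv2.resize(p[165:245,275:395,::-1],None,fx=4,fy=4,interpolation=2);b=cv2.resize(p[180:280,370:490,::-1],None,fx=4,fy=4,interpolation=2)
cv2.imwrite("pics/cropA.png",a);cv2.imwrite("pics/cropB.png",b)
E
```

```text
table [419. 655.   3.]
mat [288.  68.   3.]
tt [503.  69.  26.]
c0 [587.  41.  52.]
c1 [603. -34.  54.]
c2 [514. -58.  52.]
tab [ 480. -337.  178.]
leaf [ 476. -297.  125.]
lw [ 466. -190.  124.]
brush [ 636. -336.   29.]
redn [ 322. -242.   28.]
s tab [ 478. -335.  178.]
s leaf [ 471. -291.  125.]
s tt [564.  85.  29.]
s mat [614. 320.   3.]
```

View pics/cropA.png

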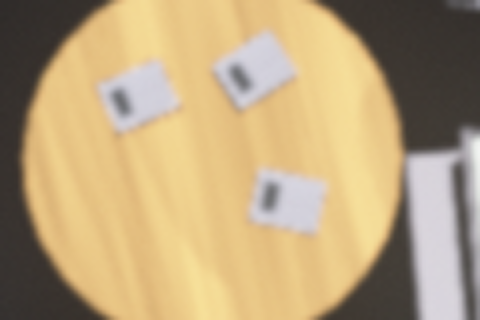

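View pics/cropB.png

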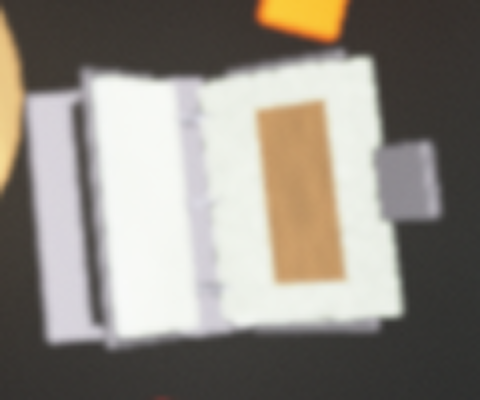

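The crops show three light-grey combs, each with a dark mark, on the wood. They also show the leaf with its brown panel and the grey tab overhanging on the right. Next I fit the binder, combs and case.

```bash
python3 - <<'E'
import numpy as np,cv2
from h import *
z=np.load("top0.npz");p,d=z["p"],z["d"];P=pts("top",d)
zs=np.load("scene0.npz");S=pts("scene",zs["d"]);ps=zs["p"]
def plane(Q):
    c=Q.mean(0);u,s,v=np.linalg.svd(Q-c,full_matrices=False);n=v[2]*np.sign(v[2,2]);return c,n,s[2]/len(Q)**.5
Q=P[205:255,432:458].reshape(-1,3);c,n,r=plane(Q);print("leaf plane",c.round(1),n.round(3),r.round(2),"spine yaw deg",np.degrees(np.arctan2(n[0],-n[1]))-90)
tilt=np.degrees(np.arccos(n[2]));print("tilt",tilt)
# tab
m=np.zeros((400,640),bool);m[212:238,464:482]=1;m&=(P[:,:,2]>150)&(p.max(2)<190)
T=P[m];print("tab",len(T),T.mean(0).round(1),T.min(0).round(1),T.max(0).round(1))
h=np.array([n[0],n[1]])/np.hypot(*n[:2]); print("left dir",h)   # horizontal normal -> towards left
# combs
tt=(P[:,:,2]>40)&(P[:,:,2]<65)&(np.hypot(P[:,:,0]-545,P[:,:,1]+0)<150)
k,l,stt,ce=cv2.connectedComponentsWithStats(tt.astype(np.uint8))
for i in range(1,k):
    if stt[i,4]<30: continue
    Q=P[l==i];print("comb",ce[i].round(0),stt[i,4],Q.mean(0).round(1),cv2.minAreaRect(Q[:,:2].astype(np.float32)))
w=(P[:,:,2]>20)&(P[:,:,2]<34)&(np.hypot(P[:,:,0]-545,P[:,:,1]+0)<170)&(P[:,:,1]>-140)
k,l,stt,ce=cv2.connectedComponentsWithStats(w.astype(np.uint8));i=1+stt[1:,4].argmax();print("tt",cv2.minEnclosingCircle(P[l==i][:,:2].astype(np.float32)))
# case
for nm,A in(("t",P),("s",S)):
    m=(A[:,:,1]>150)&(A[:,:,1]<480)&(A[:,:,0]>280)&(A[:,:,0]<700)
    q=m&(A[:,:,2]>60)&(A[:,:,2]<74); print(nm,"rim",q.sum(),cv2.minAreaRect(A[q][:,:2].astype(np.float32)))
    q=m&(A[:,:,2]>95);print("lid",q.sum(),A[q].min(0).round(0),A[q].max(0).round(0))
    q=m&(A[:,:,2]>110)&(A[:,:,2]<230)
    print("lidplane",plane(A[q]))
for n_,(u,v) in dict(fl=(205,275),fr=(255,268),bl=(163,210),br=(243,197),floor=(205,240),lidL=(122,187),lidR=(220,168),hand=(170,183)).items(): print(n_,P[v,u].round(0))
cv2.imwrite("pics/cropC.png",cv2.resize(p[140:300,105:285,::-1],None,fx=3.5,fy=3.5,interpolation=2))
E
```

```text
leaf plane [ 473.1 -291.3  120.6] [-0.032 -0.989  0.145] 16.49 spine yaw deg -91.8477145817729
tilt 81.67894965130645
tab 296 [ 479.1 -331.7  187.2] [ 423.  -352.4  158.2] [ 504.8   -9.7 1025.9]
left dir [-0.03224311 -0.99948006]
comb [339. 182.] 231 [602.4 -35.4  53.4] ((603.2657470703125, -35.68941879272461), (35.91486358642578, 46.04330062866211), 33.382781982421875)
comb [309. 189.] 227 [584.4  42.7  53.4] ((585.0643920898438, 42.74143600463867), (35.74280548095703, 46.032188415527344), 24.09461212158203)
comb [347. 215.] 237 [514.  -57.1  53.6] ((514.3421020507812, -56.95391082763672), (45.59133529663086, 35.74298858642578), 78.61471557617188)
tt ((546.6035766601562, -7.35027551651001), 129.74484252929688)
t rim 855 ((452.70953369140625, 308.03466796875), (205.6899871826172, 222.4291534423828), 11.431697845458984)
lid 3169 [532. 220.  95.] [614. 439. 268.]
lidplane (array([562.7836128 , 326.20110921, 172.55103652]), array([-0.9716473 , -0.19607616,  0.13211987]), np.float64(0.7259750267972979))
s rim 667 ((452.86968994140625, 310.2216796875), (210.98324584960938, 220.30661010742188), 11.52145004272461)
lid 4795 [537. 224.  95.] [613. 442. 269.]
lidplane (array([567.29279115, 338.6913506 , 169.10984727]), array([-0.97209446, -0.19344648,  0.13270574]), np.float64(0.48572013767435523))
fl [353. 329.   6.]
fr [376. 180.  68.]
bl [525. 429.  65.]
br [560. 217.  68.]
floor [448. 334.   6.]
lidL [554. 433. 258.]
lidR [596. 224. 256.]
hand [564. 332. 252.]
```

View pics/cropC.png

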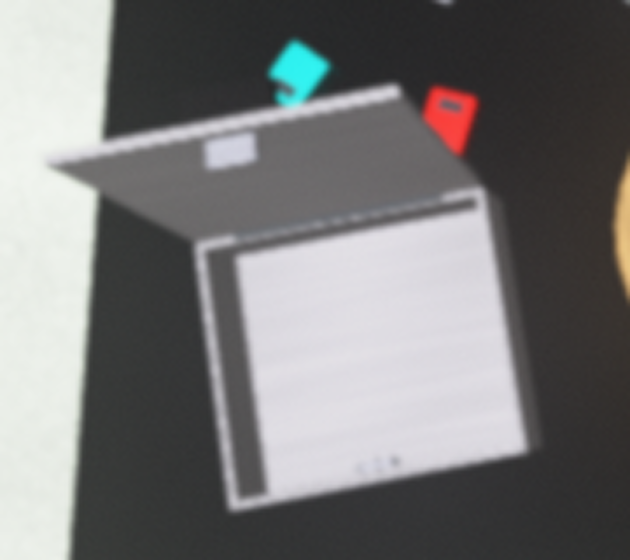

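```bash
python3 - <<'E'
import numpy as np,cv2
from h import *
for nm in("top","scene"):
    z=np.load(nm+"0.npz");P=pts(nm,z["d"])
    m=(P[:,:,0]>420)&(P[:,:,0]<530)&(P[:,:,1]<-265)&(P[:,:,1]>-310)&(P[:,:,2]>80)&(P[:,:,2]<165)
    Q=P[m]
    for _ in range(8):
        A=np.c_[Q[:,:2],np.ones(len(Q))];co=np.linalg.lstsq(A,Q[:,2],rcond=None)[0];r=Q[:,2]-A@co;Q=Q[abs(r)<max(2.5,2*r.std())]
    print(nm,len(Q),co,r.std(),"slope",np.degrees(np.arctan(np.hypot(*co[:2]))),"yaw",np.degrees(np.arctan2(co[0],-co[1])))
    t=(P[:,:,0]>420)&(P[:,:,0]<530)&(P[:,:,1]<-315)&(P[:,:,1]>-365)&(P[:,:,2]>140)&(P[:,:,2]<220)
    T=P[t];print("tab",len(T),T.mean(0).round(1),T.min(0).round(1),T.max(0).round(1))
E
```

```text
top 948 [ 8.76605756e-02 -1.20042560e+00 -2.72476938e+02] 1.5323768998189633 slope 50.27932983605956 yaw 4.176586756510019
tab 655 [ 473.4 -328.3  163.6] [ 421.3 -352.4  140.3] [ 529.7 -315.   188.6]
scene 754 [ 8.25938906e-02 -1.19890014e+00 -2.63781919e+02] 2.2625591639107987 slope 50.23529418209721 yaw 3.9409588107913884
tab 388 [ 474.8 -326.3  167.7] [ 420.1 -347.9  145.5] [ 529.6 -315.   191.5]
```

The leaf slope measures 50°, which matches the description. Binder yaw is about 4°, and the tab is at about (479,-337,178). I'll push the tab over with closed fingers, jaws along the spine.

```bash
python3 - <<'E'
from h import *
import numpy as np
delta((484,-395,300),np.radians(4.2))
E
```

```text
delta [-601.1 -719.9  -80.4] twist [1.089] j6 -0.067
```

Request:
jog_arm:
  deltas: "-30 -36 -80 0 0; -70 -84 -80 0 0; -110 -132 -80 0.1 0; -150 -180 -80 0.2 0; -190 -228 -80 0.3 0; -230 -276 -80 0.45 0; -270 -324 -80 0.6 0; -310 -372 -80 0.75 0; -350 -420 -80 0.9 0; -390 -467 -80 1.0 0"
  squeeze: 20

```text
clock: 1.4
eef_pos: [385.7, -64.0, 299.6]
eef_rot: [3.141, 0.0, 1.728]
wrist_force: [1.8, 0.7, 0.4]
finger_gap: 0.6
```

```bash
python3 - <<'E'
from h import *
st();delta((484,-395,300),np.radians(4.2))
E
```

```text
{'clock': 1.4, 'eef_pos': [385.73, -64.04, 299.61], 'eef_rot': [3.14, 0.0, 1.73], 'wrist_force': [1.8, 0.73, 0.39], 'finger_gap': 0.58, 'joints': [-0.26, -0.12, 1.79, 0.0, 1.47, -0.42]}
delta [-3.423e+02  4.510e+01 -3.000e-01] twist [0.084] j6 -0.416
```

Request:
jog_arm:
  deltas: "-40 5 0 0.084 0; -90 11 0 0.084 0; -140 18 0 0.084 0; -190 25 0 0.084 0; -240 32 0 0.084 0; -290 38 0 0.084 0; -342 45 0 0.084 0; -342 45 45 0.084 0; -342 45 90 0.084 0; -342 45 131 0.084 0"

```text
clock: 2.65
eef_pos: [484.9, -392.0, 166.4]
eef_rot: [-3.141, -0.001, 1.649]
wrist_force: [0.2, -0.3, -0.5]
finger_gap: 0.4
```

```bash
python3 - <<'E'
from h import *
st();delta((478,-300,169));delta((467,-150,169))
p,d,P=grab("scene","s1.png")
p,d,P=grab("wrist","w1.png")
E
```

```text
{'clock': 2.65, 'eef_pos': [484.94, -391.96, 166.43], 'eef_rot': [-3.14, -0.0, 1.65], 'wrist_force': [0.24, -0.28, -0.53], 'finger_gap': 0.43, 'joints': [-0.74, 0.51, 1.36, -0.0, 1.28, -0.82]}
delta [92.2  0.2 -2.5] twist None j6 -0.816
delta [242.6   0.9  -2.4] twist None j6 -0.816
```

View pics/s1.png

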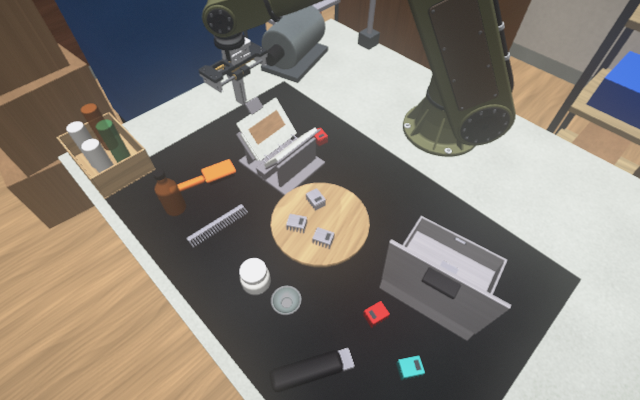

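The scene view shows the closed fingers at (240,90), just outside the tab at (254,104). Now I push left.

Request:
jog_arm:
  deltas: "14 0 0 0 0; 28 0 0 0 0; 42 0 0 0 0; 56 0 0 0 0; 70 0 0 0 0; 84 0 0 0 0; 98 0 0 0 0; 112 0 0 0 0; 126 0 0 0 0; 140 0 0 0 0"

```text
clock: 4.0
eef_pos: [474.3, -251.6, 168.4]
eef_rot: [-3.142, -0.0, 1.649]
wrist_force: [-0.1, 0.6, 0.3]
finger_gap: 0.5
```

Request:
jog_arm:
  deltas: "10 0 0 0 0; 20 0 0 0 0; 30 0 0 0 0; 40 0 0 0 0; 50 0 0 0 0; 60 0 0 0 0; 68 0 0 0 0; 74 0 0 0 0; 80 0 0 0 0; 80 0 0 0 0"

```text
clock: 5.25
eef_pos: [468.9, -176.6, 169.9]
eef_rot: [3.139, 0.009, 1.648]
wrist_force: [1.1, -30.4, 2.5]
finger_gap: 0.5
```

```bash
python3 - <<'E'
from h import *
st()
p,d,P=grab("scene","s2.png")
E
```

```text
{'clock': 5.25, 'eef_pos': [468.93, -176.65, 169.9], 'eef_rot': [3.14, 0.01, 1.65], 'wrist_force': [1.06, -30.39, 2.53], 'finger_gap': 0.54, 'joints': [-0.43, 0.24, 1.72, -0.01, 1.18, -0.5]}
```

View pics/s2.png

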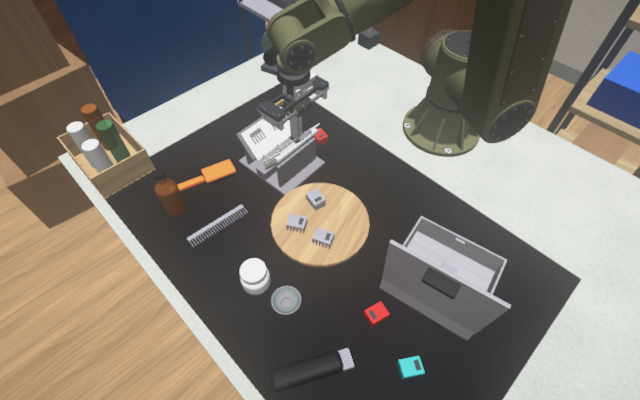

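The wrist force of 30 N says the leaf is hard against the left wing, and the scene view shows the page under it. I back off and rise.

Request:
jog_arm:
  deltas: "-8 0 0 0 0; -16 0 0 0 0; -24 0 0 0 0; -24 0 0 0 0; -24 0 -30 0 0; -24 0 -60 0 20; -24 0 -90 0 40; -24 0 -110 0 60; -24 0 -110 0 62; -24 0 -110 0 62"

```text
clock: 6.55
eef_pos: [469.8, -196.5, 277.3]
eef_rot: [-3.14, -0.001, 1.649]
wrist_force: [0.6, 0.6, -0.8]
finger_gap: 46.8
```

```bash
python3 - <<'E'
from h import *
st()
p,d,P=grab("top","t3.png")
p,d,P=grab("scene","s3.png")
for (n,P) in (("scene",P),):
    m=(P[:,:,0]>430)&(P[:,:,0]<510)&(P[:,:,1]<-160)&(P[:,:,1]>-215)&(P[:,:,2]>80)&(P[:,:,2]<165)
    Q=P[m]
    for _ in range(8):
        A=np.c_[Q[:,:2],np.ones(len(Q))];co=np.linalg.lstsq(A,Q[:,2],rcond=None)[0];r=Q[:,2]-A@co;Q=Q[abs(r)<max(2.5,2*r.std())]
    print(n,len(Q),co,"slope",np.degrees(np.arctan(np.hypot(*co[:2]))))
delta((514.3,-57,270),np.radians(-11.4));delta((514.3,-57,44))
E
```

```text
{'clock': 6.55, 'eef_pos': [469.76, -196.46, 277.35], 'eef_rot': [-3.14, -0.0, 1.65], 'wrist_force': [0.61, 0.62, -0.78], 'finger_gap': 46.8, 'joints': [-0.47, 0.17, 1.55, 0.0, 1.43, -0.55]}
scene 315 [8.01503640e-02 5.64702854e-01 1.73661386e+02] slope 29.698814665620603
delta [135.6  55.3   7.4] twist [0.277] j6 -0.546
delta [135.4  55.6 233.4] twist None j6 -0.546
```

View pics/t3.png

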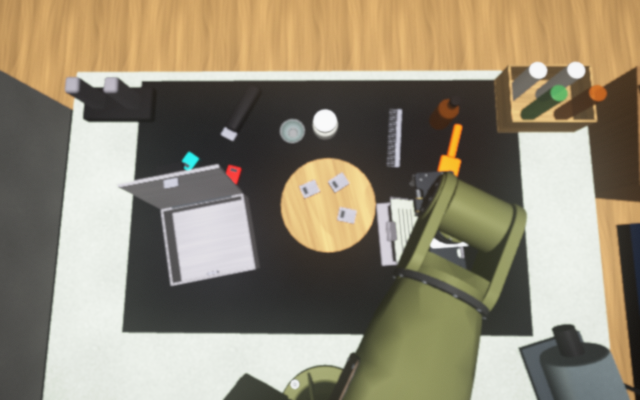

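View pics/s3.png

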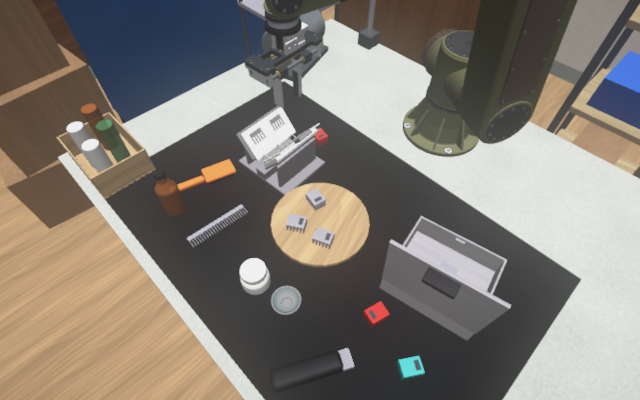

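The leaf is over to the left (tab at about (391,231) in top), and the kit page with its comb drawings shows. Next is the nearest comb.

Request:
jog_arm:
  deltas: "25 10 0 0.05 62; 60 25 0 0.15 62; 95 40 0 0.2 62; 135 55 0 0.277 62; 135 55 40 0.277 62; 135 55 80 0.277 62; 135 55 120 0.277 62; 135 55 150 0.277 62; 135 55 150 0.277 62; 135 55 150 0.277 62"

```text
clock: 7.9
eef_pos: [514.8, -57.9, 129.5]
eef_rot: [3.141, -0.0, 1.372]
wrist_force: [-0.4, -0.4, 0.9]
finger_gap: 61.6
```

```bash
python3 - <<'E'
from h import *
st()
p,d,P=grab("wrist","w4.png")
m=(P[:,:,2]>46)&(P[:,:,2]<62)&(np.hypot(P[:,:,0]-546,P[:,:,1]+7)<135)
k,l,s_,ce=cv2.connectedComponentsWithStats(m.astype(np.uint8))
for i in range(1,k):
    if s_[i,4]>200: print(ce[i].round(0),s_[i,4],cv2.minAreaRect(P[l==i][:,:2].astype(np.float32)),P[l==i][:,2].mean())
delta((514.3,-57,44),np.radians(-11.4))
E
```

```text
{'clock': 7.9, 'eef_pos': [514.77, -57.92, 129.47], 'eef_rot': [3.14, -0.0, 1.37], 'wrist_force': [-0.42, -0.4, 0.92], 'finger_gap': 61.62, 'joints': [-0.18, 0.32, 1.71, 0.0, 1.1, 0.02]}
[387.  62.] 3529 ((586.807373046875, 44.596702575683594), (36.64704513549805, 46.09821319580078), 24.842437744140625) 55.05482480139756
[423. 163.] 2787 ((604.746337890625, -33.63890838623047), (36.15977096557617, 46.10172653198242), 33.49782180786133) 54.81547037443031
[318. 210.] 2438 ((516.1213989257812, -55.20771408081055), (45.820556640625, 35.88973617553711), 77.6189956665039) 54.7538369035226
delta [ 0.8 -0.9 85.8] twist [-0.0] j6 0.016
```

View pics/w4.png

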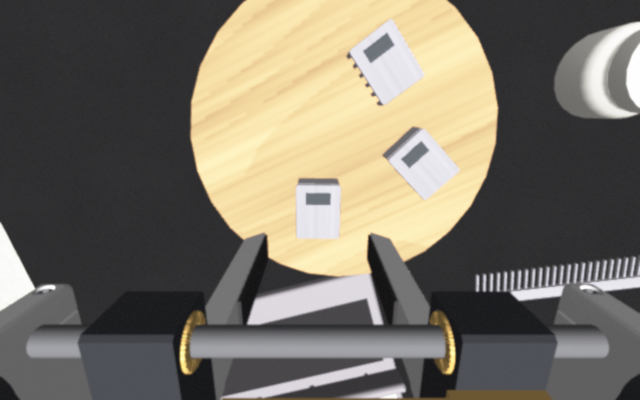

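The wrist view shows the comb at (318,210), centred between the fingers. I descend, grip and lift.

Request:
jog_arm:
  deltas: "2 0 30 0 62; 2 0 60 0 62; 2 0 86 0 62; 2 0 86 0 62; 2 0 86 0 40; 2 0 86 0 20; 2 0 86 0 20; 2 0 86 0 20; 2 0 86 0 20; 2 0 86 0 20"
  squeeze: 30

```text
clock: 9.2
eef_pos: [514.9, -55.9, 42.9]
eef_rot: [3.141, 0.0, 1.372]
wrist_force: [-2.2, 0.9, 5.8]
finger_gap: 35.8
```

Request:
jog_arm:
  deltas: "0 0 -15 0 20; 0 0 -50 0 20; 0 0 -90 0 20; 0 0 -90 0 20; 0 0 -90 0 20; 0 0 -90 0 20; 0 0 -90 0 20; 0 0 -90 0 20; 0 0 -90 0 20; 0 0 -90 0 20"

```text
clock: 10.45
eef_pos: [514.7, -55.9, 132.4]
eef_rot: [-3.141, 0.0, 1.372]
wrist_force: [-0.3, -0.7, -0.2]
finger_gap: 35.5
```

```bash
python3 - <<'E'
from h import *
st()
delta((427.6,252.6,134),np.radians(-78.6))
E
```

```text
{'clock': 10.45, 'eef_pos': [514.7, -55.88, 132.39], 'eef_rot': [-3.14, 0.0, 1.37], 'wrist_force': [-0.29, -0.67, -0.17], 'finger_gap': 35.53, 'joints': [-0.18, 0.32, 1.71, -0.0, 1.11, 0.02]}
delta [ 285.2 -146.4   -1.6] twist [1.173] j6 0.02
```

Request:
jog_arm:
  deltas: "40 -20 0 0.1 20; 85 -44 5 0.25 20; 130 -67 10 0.4 20; 175 -90 15 0.55 20; 220 -113 20 0.7 20; 260 -133 20 0.85 20; 285 -146 20 1.0 20; 285 -146 20 1.17 20; 285 -146 20 1.173 20; 285 -146 20 1.173 20"

```text
clock: 11.7
eef_pos: [428.0, 252.1, 112.5]
eef_rot: [3.142, 0.0, 0.202]
wrist_force: [0.8, -0.3, -2.1]
finger_gap: 35.8
```

```bash
python3 - <<'E'
from h import *
st()
delta((427.6,252.6,28),np.radians(-78.6))
p,d,P=grab("scene","s5.png")
E
```

```text
{'clock': 11.7, 'eef_pos': [428.04, 252.09, 112.46], 'eef_rot': [3.14, 0.0, 0.2], 'wrist_force': [0.85, -0.34, -2.06], 'finger_gap': 35.82, 'joints': [0.46, 0.3, 1.78, 0.0, 1.05, 1.83]}
delta [-0.3 -0.6 84.5] twist [0.003] j6 1.827
```

View pics/s5.png

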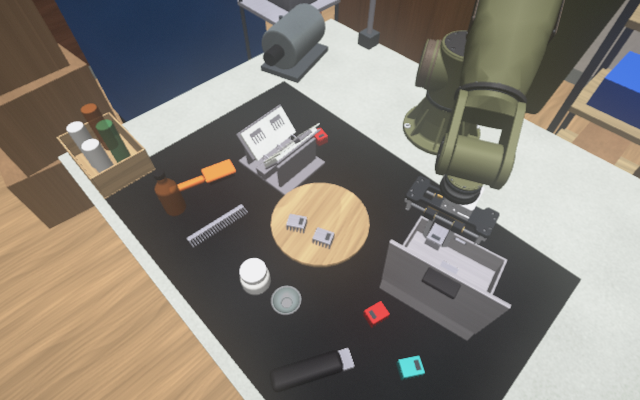

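Request:
jog_arm:
  deltas: "0 0 30 0 20; 0 0 60 0 20; 0 0 80 0 20; 0 0 85 0 20; 0 0 85 0 20; 0 0 85 0 35; 0 0 85 0 50; 0 0 85 0 52; 0 0 85 0 52; 0 0 60 0 52"

```text
clock: 13.0
eef_pos: [427.1, 251.9, 51.6]
eef_rot: [3.141, 0.003, 0.199]
wrist_force: [0.9, -0.3, 0.4]
finger_gap: 51.9
```

Request:
jog_arm:
  deltas: "0 0 -30 0 52; 0 0 -80 0 52; 0 0 -80 0 62; 0 0 -80 0 62; -30 0 -80 0 62; -60 40 -80 0 62; -90 80 -80 0 62; -120 120 -80 0 62; -120 160 -80 0 62; -120 160 -80 0 62"

```text
clock: 14.25
eef_pos: [341.6, 70.2, 131.6]
eef_rot: [-3.142, 0.002, 0.195]
wrist_force: [0.0, -0.2, 0.0]
finger_gap: 61.7
```

```bash
python3 - <<'E'
from h import *
st()
p,d,P=grab("top","t6.png")
q,d2,P2=grab("scene","s6.png")
for P_ in(P,P2):
  m=(P_[:,:,2]>46)&(P_[:,:,2]<62)&(np.hypot(P_[:,:,0]-546,P_[:,:,1]+7)<135)
  k,l,s_,ce=cv2.connectedComponentsWithStats(m.astype(np.uint8))
  for i in range(1,k):
    if s_[i,4]>50: print(ce[i].round(0),s_[i,4],cv2.minAreaRect(P_[l==i][:,:2].astype(np.float32)))
delta((585.5,43.3,130),np.radians(24.3))
delta((603.5,-35.2,130),np.radians(33.4))
E
```

```text
{'clock': 14.25, 'eef_pos': [341.57, 70.16, 131.61], 'eef_rot': [-3.14, 0.0, 0.2], 'wrist_force': [0.04, -0.24, 0.03], 'finger_gap': 61.69, 'joints': [0.1, -0.05, 2.14, -0.0, 1.06, 1.47]}
[318. 189.] 455 ((583.9169311523438, 21.07011604309082), (48.91318130493164, 104.35587310791016), 0.07209847122430801)
[318. 230.] 491 ((582.9730834960938, 23.438339233398438), (106.14961242675781, 50.11433410644531), 88.83267211914062)
delta [233.6  75.9   1.3] twist [1.344] j6 1.475
delta [235.8 156.4   1.3] twist [1.185] j6 1.475
```

View pics/t6.png

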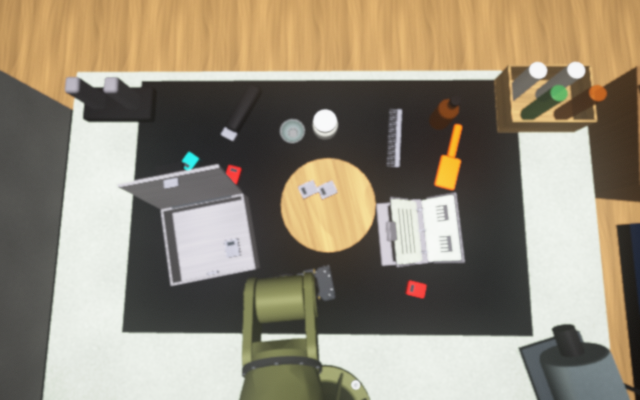

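One comb in the case shows at (232,247). One of the other two was knocked, so they now nearly touch, at (308,188) and (328,190). The leaf is flat on the left. I look closer.

Request:
jog_arm:
  deltas: "30 15 -10 0.1 62; 60 30 -20 0.2 62; 90 45 -20 0.3 62; 120 60 -20 0.4 62; 145 80 -20 0.4 62; 145 80 -20 0.4 62; 145 80 -20 0.4 62; 145 80 -20 0.4 62; 145 80 -20 0.4 62; 145 80 -20 0.4 62"

```text
clock: 15.6
eef_pos: [499.7, 22.2, 152.6]
eef_rot: [-3.142, -0.0, -0.201]
wrist_force: [0.1, -0.1, 0.5]
finger_gap: 61.8
```

```bash
python3 - <<'E'
from h import *
st()
p,d,P=grab("wrist","w7.png")
np.savez("w7.npz",p=p,P=P)
g=(p.max(2).astype(int)-p.min(2)<30)
m=(P[:,:,2]>50)&(P[:,:,2]<62)&(np.hypot(P[:,:,0]-546,P[:,:,1]+7)<135)
for e in(0,1,2,3):
  k,l,s_,ce=cv2.connectedComponentsWithStats(cv2.erode(m.astype(np.uint8),None,iterations=e))
  for i in range(1,k):
    if s_[i,4]>200: print(e,ce[i].round(0),s_[i,4],cv2.minAreaRect(P[l==i][:,:2].astype(np.float32)))
E
```

```text
{'clock': 15.6, 'eef_pos': [499.7, 22.19, 152.6], 'eef_rot': [-3.14, -0.0, -0.2], 'wrist_force': [0.15, -0.06, 0.47], 'finger_gap': 61.8, 'joints': [-0.03, 0.26, 1.74, 0.0, 1.14, 1.74]}
0 [297. 107.] 5176 ((585.1149291992188, 22.24134063720703), (105.79737854003906, 50.64755630493164), 88.43135070800781)
1 [297. 107.] 4430 ((585.1437377929688, 22.30317497253418), (103.32689666748047, 47.529449462890625), 88.77787017822266)
2 [297. 107.] 3575 ((585.4724731445312, 22.137184143066406), (100.28975677490234, 45.22856903076172), 88.67404174804688)
3 [298. 107.] 2746 ((582.6567993164062, 21.924293518066406), (40.27914047241211, 97.26897430419922), 3.628465414047241)
```

View pics/w7.png

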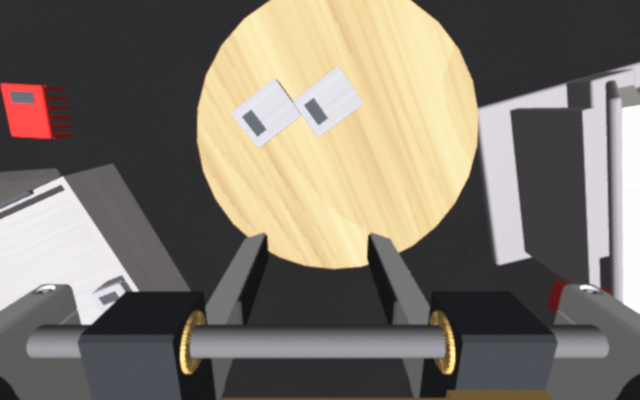

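The two combs touch at a corner. The left one has corners near (278,80), (302,118), (258,148) and (233,113). The right one has (339,67), (362,103), (318,136) and (294,100). I split the mask along the line between them.

```bash
python3 - <<'E'
from h import *
z=np.load("w7.npz");P=z["P"]
m=(P[:,:,2]>50)&(P[:,:,2]<62)&(np.hypot(P[:,:,0]-546,P[:,:,1]+7)<135)
v,u=np.mgrid[0:400,0:640]
# separating line through (296,104) along the left comb's right edge direction (278,80)->(302,118)
sd=(u-292)*38-(v-102)*24
for s in(1,-1):
    Q=P[m&(s*sd>20)];c=cv2.convexHull(Q[:,:2].astype(np.float32));r=cv2.minAreaRect(c);print(s,len(Q),r)
    b=cv2.boxPoints(r);
    delta((r[0][0],r[0][1],44),np.radians(r[2]) if r[1][0]<r[1][1] else np.radians(r[2]+90))
E
```

```text
1 2633 ((584.3646850585938, -3.151336669921875), (36.030914306640625, 46.6223030090332), 24.780460357666016)
delta [ 87.9   7.8 108.6] twist [0.937] j6 1.743
-1 2519 ((585.6612548828125, 48.140289306640625), (36.16300964355469, 46.18548583984375), 24.48298454284668)
delta [ 79.  -42.7 108.6] twist [0.942] j6 1.743
```

The fitted sizes are 36×46 for both combs, as described. j6 would run past its range with +0.94, so I twist −2.204, the equivalent grasp.

Request:
jog_arm:
  deltas: "20 2 0 -0.18 58; 40 4 0 -0.36 58; 60 6 0 -0.54 58; 87 8 0 -0.72 58; 87 8 0 -0.9 58; 87 8 0 -1.08 58; 87 8 0 -1.26 58; 87 8 0 -1.44 58; 87 8 0 -1.62 58; 87 8 0 -1.8 58"

```text
clock: 16.9
eef_pos: [583.4, -3.2, 152.4]
eef_rot: [-3.142, -0.0, 1.605]
wrist_force: [0.0, -0.6, 0.7]
finger_gap: 58.0
```

Request:
jog_arm:
  deltas: "0 0 0 -0.18 58; 0 0 0 -0.36 58; 0 0 0 -0.404 58; 0 0 0 -0.404 58; 0 0 0 -0.404 58; 0 0 0 -0.404 58; 0 0 0 -0.404 58; 0 0 0 -0.404 58; 0 0 0 -0.404 58; 0 0 0 -0.404 58"

```text
clock: 18.15
eef_pos: [583.5, -3.2, 152.4]
eef_rot: [-3.142, -0.0, 2.003]
wrist_force: [0.1, -0.8, -0.7]
finger_gap: 58.3
```

```bash
python3 - <<'E'
from h import *
st()
p,d,P=grab("wrist","w8.png")
delta((584,-3.5,43.5),np.radians(24.8))
E
```

```text
{'clock': 18.15, 'eef_pos': [583.48, -3.2, 152.43], 'eef_rot': [-3.14, -0.0, 2.0], 'wrist_force': [0.06, -0.76, -0.69], 'finger_gap': 58.3, 'joints': [-0.07, 0.43, 1.5, -0.0, 1.21, -0.5]}
delta [ -0.5   0.3 109. ] twist [-0.001] j6 -0.5
```

View pics/w8.png

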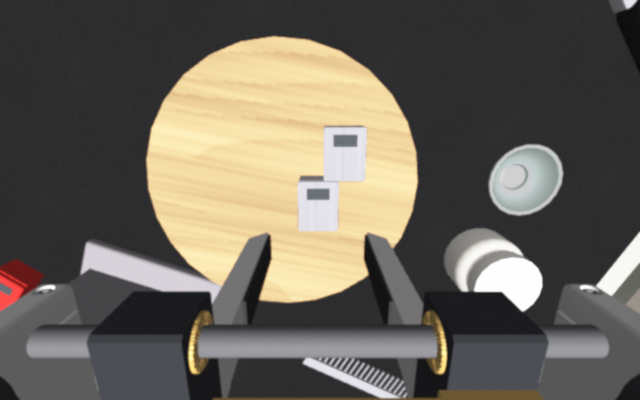

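The comb is centred at (318,204) and its neighbour lies ahead, clear of the finger paths. I grip it.

Request:
jog_arm:
  deltas: "-2 0 40 0 58; -2 0 80 0 58; -2 0 109 0 58; -2 0 109 0 58; -2 0 109 0 40; -2 0 109 0 20; -2 0 109 0 20; -2 0 109 0 20; -2 0 109 0 20; -2 0 109 0 20"

```text
clock: 19.45
eef_pos: [584.4, -5.0, 43.6]
eef_rot: [3.141, 0.0, 2.003]
wrist_force: [-1.9, 0.2, 3.2]
finger_gap: 36.1
```

Request:
jog_arm:
  deltas: "0 0 -15 0 20; 0 0 -40 0 20; 0 0 -65 0 20; 0 0 -65 0 20; 0 0 -65 0 20; 0 0 -65 0 20; 0 0 -65 0 20; 0 0 -65 0 20; 0 0 -65 0 20; 0 0 -65 0 20"

```text
clock: 20.7
eef_pos: [584.3, -5.0, 108.4]
eef_rot: [-3.142, -0.0, 2.003]
wrist_force: [0.7, 0.1, -1.1]
finger_gap: 35.9
```

```bash
python3 - <<'E'
from h import *
st()
delta((407.8,350.6,110),np.radians(-78.6))
E
```

```text
{'clock': 20.7, 'eef_pos': [584.32, -5.02, 108.4], 'eef_rot': [-3.14, -0.0, 2.0], 'wrist_force': [0.71, 0.06, -1.1], 'finger_gap': 35.92, 'joints': [-0.07, 0.49, 1.53, 0.0, 1.12, -0.5]}
delta [396.9 -11.4  -1.6] twist [-1.338] j6 -0.503
```

Request:
jog_arm:
  deltas: "30 -28 0 -0.1 20; 62 -56 0 -0.25 20; 93 -85 0 -0.4 20; 124 -113 0 -0.55 20; 165 -98 0 -0.7 20; 210 -81 0 -0.85 20; 260 -63 0 -1.0 20; 310 -44 0 -1.15 20; 355 -27 0 -1.3 20; 397 -11 0 -1.338 20"

```text
clock: 21.95
eef_pos: [407.8, 352.7, 108.6]
eef_rot: [3.141, 0.0, -2.939]
wrist_force: [0.7, 0.4, 0.4]
finger_gap: 35.9
```

```bash
python3 - <<'E'
from h import *
st()
delta((407.8,350.6,27),np.radians(-78.6))
E
```

```text
{'clock': 21.95, 'eef_pos': [407.75, 352.69, 108.56], 'eef_rot': [3.14, 0.0, -2.94], 'wrist_force': [0.67, 0.36, 0.36], 'finger_gap': 35.87, 'joints': [0.65, 0.39, 1.67, -0.0, 1.08, -1.13]}
delta [ 0.4 -2.1 81.6] twist [0.004] j6 -1.128
```

Request:
jog_arm:
  deltas: "0 -2 30 0 20; 0 -2 60 0 20; 0 -2 78 0 20; 0 -2 82 0 20; 0 -2 82 0 20; 0 -2 82 0 35; 0 -2 82 0 50; 0 -2 82 0 52; 0 -2 82 0 52; 0 -2 55 0 52"

```text
clock: 23.2
eef_pos: [407.7, 348.3, 52.3]
eef_rot: [-3.14, -0.003, -2.942]
wrist_force: [0.5, 0.6, 1.3]
finger_gap: 51.6
```

Request:
jog_arm:
  deltas: "0 0 -40 0 52; 0 0 -95 0 58; 0 -40 -95 0 58; 0 -90 -95 0.1 58; 0 -140 -95 0.25 58; 0 -190 -95 0.4 58; 0 -240 -95 0.55 58; 0 -280 -95 0.7 58; 0 -300 -95 0.85 58; 0 -300 -95 1.0 58"

```text
clock: 24.45
eef_pos: [468.1, 53.6, 148.5]
eef_rot: [3.142, 0.0, 2.334]
wrist_force: [0.3, 0.3, 0.2]
finger_gap: 58.1
```

```bash
python3 - <<'E'
from h import *
st()
p,d,P=grab("top","t9.png")
m=(P[:,:,2]>46)&(P[:,:,2]<62)&(np.hypot(P[:,:,0]-546,P[:,:,1]+7)<135)
k,l,s_,ce=cv2.connectedComponentsWithStats(m.astype(np.uint8))
for i in range(1,k):
    if s_[i,4]>50: print(ce[i].round(0),s_[i,4],cv2.minAreaRect(P[l==i][:,:2].astype(np.float32)))
delta((585.5,47.5,140),np.radians(24.5))
E
```

```text
{'clock': 24.45, 'eef_pos': [468.07, 53.56, 148.51], 'eef_rot': [3.14, 0.0, 2.33], 'wrist_force': [0.3, 0.33, 0.18], 'finger_gap': 58.1, 'joints': [0.04, 0.2, 1.82, -0.0, 1.12, -0.73]}
[308. 189.] 228 ((584.308837890625, 46.948028564453125), (36.091339111328125, 45.85375213623047), 24.63463592529297)
delta [-85.5  80.9   8.5] twist [0.329] j6 -0.719
```

View pics/t9.png

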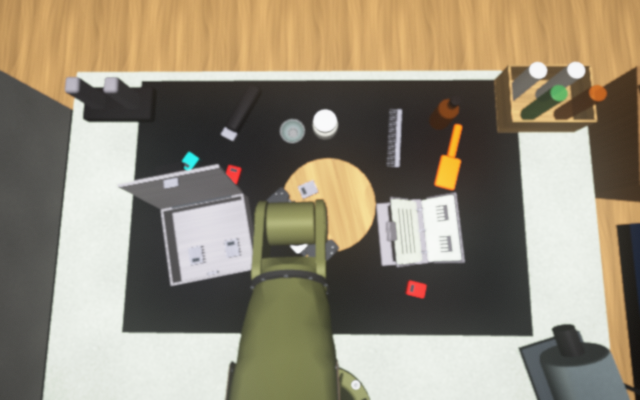

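Two combs are in the case, at (197,255) and (232,247). The last one lies at (308,189), free, at (585,47).

Request:
jog_arm:
  deltas: "-30 28 0 0.1 58; -60 56 0 0.25 58; -86 81 0 0.329 58; -86 81 0 0.329 58; -86 81 40 0.329 58; -86 81 80 0.329 58; -86 81 105 0.329 58; -86 81 105 0.329 58; -86 81 105 0.329 40; -86 81 105 0.329 20"

```text
clock: 25.75
eef_pos: [585.7, 49.6, 43.8]
eef_rot: [3.141, 0.0, 2.013]
wrist_force: [0.4, 0.3, 0.5]
finger_gap: 41.7
```

Request:
jog_arm:
  deltas: "0 0 0 0 20; 0 0 0 0 20; 0 0 0 0 20; 0 0 0 0 20; 0 0 -15 0 20; 0 0 -40 0 20; 0 0 -70 0 20; 0 0 -70 0 20; 0 0 -70 0 20; 0 0 -70 0 20"

```text
clock: 27.0
eef_pos: [585.4, 49.5, 112.4]
eef_rot: [-3.14, -0.001, 2.012]
wrist_force: [0.7, -0.1, -0.6]
finger_gap: 35.7
```

```bash
python3 - <<'E'
from h import *
st()
delta((430,90,110))
delta((480,313.5,110),np.radians(-78.6))
E
```

```text
{'clock': 27.0, 'eef_pos': [585.43, 49.5, 112.4], 'eef_rot': [-3.14, -0.0, 2.01], 'wrist_force': [0.72, -0.07, -0.62], 'finger_gap': 35.67, 'joints': [0.02, 0.49, 1.52, 0.0, 1.13, -0.42]}
delta [ 103.  -123.3    2.7] twist None j6 -0.419
delta [283.7  17.4   2.6] twist [-1.329] j6 -0.419
```

Request:
jog_arm:
  deltas: "25 -30 0 -0.1 20; 52 -62 0 -0.25 20; 78 -93 0 -0.4 20; 103 -123 0 -0.55 20; 130 -102 0 -0.7 20; 165 -75 0 -0.85 20; 205 -45 0 -1.0 20; 245 -12 0 -1.15 20; 284 17 0 -1.3 20; 284 17 0 -1.329 20"

```text
clock: 28.25
eef_pos: [479.6, 315.8, 112.2]
eef_rot: [-3.141, -0.001, -2.937]
wrist_force: [0.1, -1.2, -1.6]
finger_gap: 35.9
```

```bash
python3 - <<'E'
from h import *
st()
delta((480,313.5,27),np.radians(-78.6))
E
```

```text
{'clock': 28.25, 'eef_pos': [479.6, 315.82, 112.22], 'eef_rot': [-3.14, -0.0, -2.94], 'wrist_force': [0.11, -1.15, -1.63], 'finger_gap': 35.91, 'joints': [0.52, 0.46, 1.56, 0.0, 1.12, -1.26]}
delta [-0.  -2.3 85.2] twist [0.005] j6 -1.257
```

Request:
jog_arm:
  deltas: "0 -2 30 0 20; 0 -2 60 0 20; 0 -2 80 0 20; 0 -2 85 0 20; 0 -2 85 0 20; 0 -2 85 0 35; 0 -2 85 0 50; 0 -2 85 0 52; 0 -2 85 0 52; 0 -2 55 0 52"

```text
clock: 29.5
eef_pos: [479.4, 311.1, 57.1]
eef_rot: [-3.14, -0.004, -2.942]
wrist_force: [-0.6, -0.1, 1.0]
finger_gap: 51.6
```

Request:
jog_arm:
  deltas: "0 0 -50 0 52; 0 0 -110 0 0; 0 0 -170 0 0; 0 0 -230 0 0; 0 0 -280 0 0; 0 0 -280 0 0; 0 0 -280 0 0; 0 0 -280 0 0; 0 0 -280 0 0; 0 0 -280 0 0"

```text
clock: 30.75
eef_pos: [480.4, 311.6, 338.0]
eef_rot: [-3.141, -0.001, -2.942]
wrist_force: [-0.5, 0.0, 0.3]
finger_gap: 0.5
```

```bash
python3 - <<'E'
from h import *
st()
p,d,P=grab("top","t10.png")
q,d2,P2=grab("scene","s10.png")
cv2.imwrite("pics/c10.png",cv2.resize(np.hstack([p[140:300,105:265],q[200:360,370:530]])[:,:,::-1],None,fx=2.4,fy=2.4))
delta((645,286,335));delta((645,286,214))
E
```

```text
{'clock': 30.75, 'eef_pos': [480.41, 311.62, 338.01], 'eef_rot': [-3.14, -0.0, -2.94], 'wrist_force': [-0.53, 0.01, 0.29], 'finger_gap': 0.54, 'joints': [0.51, 0.3, 1.26, -0.0, 1.59, -1.26]}
delta [-156.2  -57.7    3.2] twist None j6 -1.258
delta [-156.3  -57.7  124.2] twist None j6 -1.258
```

View pics/c10.png

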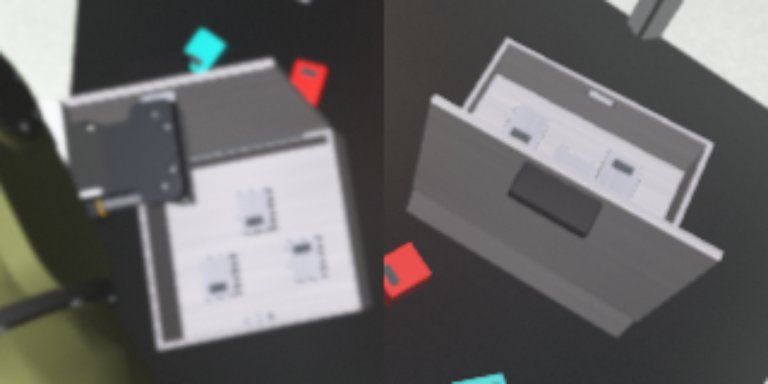

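All three combs stand on the case floor, at (257,210), (220,275) and (304,258) in the crop. Now I go over and behind the lid, to the right of its handle.

Request:
jog_arm:
  deltas: "-30 -11 0 0 0; -65 -24 0 0 0; -100 -37 0 0 0; -130 -48 0 0 0; -156 -58 0 0 0; -156 -58 0 0 0; -156 -58 40 0 0; -156 -58 80 0 0; -156 -58 124 0 0; -156 -58 124 0 0"

```text
clock: 32.1
eef_pos: [643.1, 285.6, 211.7]
eef_rot: [-3.141, -0.006, -2.942]
wrist_force: [0.1, 0.2, 1.9]
finger_gap: 0.5
```

```bash
python3 - <<'E'
from h import *
st()
q,d2,P2=grab("scene","s11.png")
E
```

```text
{'clock': 32.1, 'eef_pos': [643.15, 285.61, 211.66], 'eef_rot': [-3.14, -0.01, -2.94], 'wrist_force': [0.05, 0.21, 1.93], 'finger_gap': 0.48, 'joints': [0.37, 0.67, 1.0, 0.0, 1.48, -1.4]}
```

View pics/s11.png

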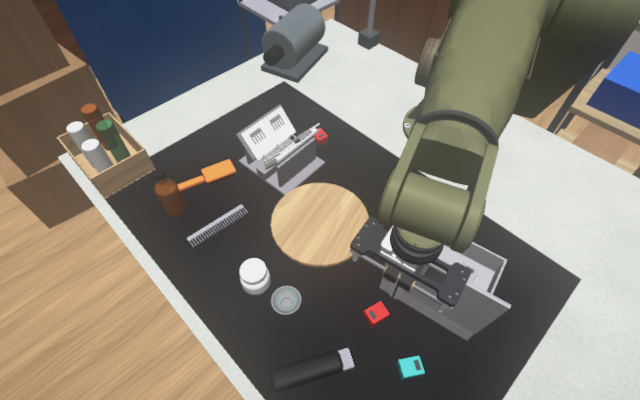

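Request:
jog_arm:
  deltas: "10 0 0 0 0; 20 0 0 0 0; 30 0 0 0 0; 40 0 0 0 0; 50 0 0 0 0; 60 0 0 0 0; 70 0 0 0 0; 80 0 0 0 0; 90 0 0 0 0; 100 0 0 0 0"

```text
clock: 33.4
eef_pos: [546.1, 265.7, 214.3]
eef_rot: [-3.142, -0.0, -2.942]
wrist_force: [1.6, 0.1, -0.1]
finger_gap: 0.5
```

Request:
jog_arm:
  deltas: "8 0 0 0 0; 16 0 0 0 0; 24 0 0 0 0; 32 0 0 0 0; 40 0 0 0 0; 48 0 0 0 0; 56 0 0 0 0; 64 0 0 0 0; 72 0 0 0 0; 80 0 0 0 0"

```text
clock: 34.65
eef_pos: [467.9, 249.9, 214.5]
eef_rot: [3.142, 0.0, -2.942]
wrist_force: [0.1, 0.7, 0.3]
finger_gap: 0.2
```

```bash
python3 - <<'E'
from h import *
st()
q,d2,P2=grab("scene","s12.png")
E
```

```text
{'clock': 34.65, 'eef_pos': [467.87, 249.93, 214.47], 'eef_rot': [3.14, 0.0, -2.94], 'wrist_force': [0.09, 0.75, 0.3], 'finger_gap': 0.23, 'joints': [0.42, 0.26, 1.58, 0.0, 1.3, -1.35]}
```

View pics/s12.png

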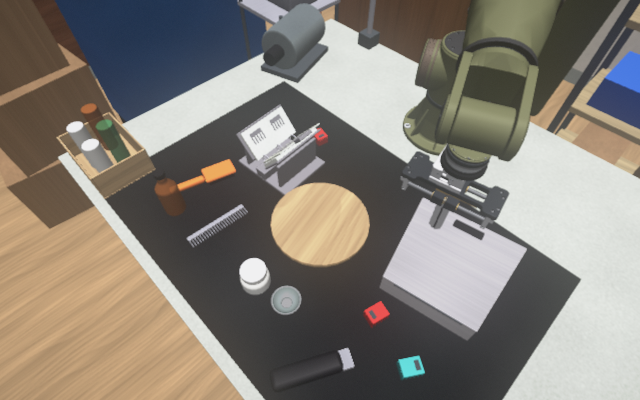

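The lid is past upright and sinking on its own. I move up and over the handle and turn the jaws across it.

```bash
python3 - <<'E'
from h import *
delta((369,291,250),np.radians(11.4))
E
```

```text
delta [ 88.2  59.8 -35.5] twist [-1.57] j6 -1.348
```

Request:
jog_arm:
  deltas: "0 0 -25 0 0; 0 0 -50 0.1 0; 30 20 -50 0.25 0; 60 40 -50 0.4 0; 88 60 -50 0.57 0; 88 60 -50 0.74 0; 88 60 -50 0.92 0; 88 60 -50 1.1 0; 88 60 -50 1.27 0; 88 60 -50 1.45 0"

```text
clock: 35.95
eef_pos: [370.2, 291.4, 264.5]
eef_rot: [3.141, -0.0, 1.885]
wrist_force: [0.1, -0.7, -0.3]
finger_gap: 0.3
```

```bash
python3 - <<'E'
from h import *
st()
q,d2,P=grab("scene","s13.png")
m=(P[:,:,0]>440)&(P[:,:,0]<540)&(P[:,:,1]<420)&(P[:,:,1]>240)&(P[:,:,2]>60)&(P[:,:,2]<250)
Q=P[m]
for _ in range(8):
    A=np.c_[Q[:,:2],np.ones(len(Q))];co=np.linalg.lstsq(A,Q[:,2],rcond=None)[0];r=Q[:,2]-A@co;Q=Q[abs(r)<max(2.5,2*r.std())]
print(len(Q),"lid angle",np.arctan(np.hypot(*co[:2])),r.std())
delta((369,291,250),np.radians(11.4))
E
```

```text
{'clock': 35.95, 'eef_pos': [370.2, 291.41, 264.49], 'eef_rot': [3.14, -0.0, 1.88], 'wrist_force': [0.12, -0.69, -0.27], 'finger_gap': 0.27, 'joints': [0.59, 0.09, 1.67, -0.0, 1.39, 0.27]}
3336 lid angle 0.09157714091283292 1.1599676061672692
delta [-0.  -1.3 14.5] twist [0.106] j6 0.284
```

View pics/s13.png

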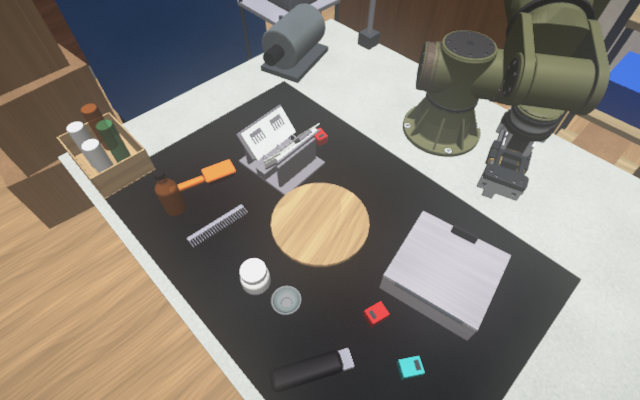

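The lid rests ajar at 0.09 rad, as the catch description says. I locate the handle.

```bash
python3 - <<'E'
from h import *
for n in("scene","wrist"):
    q,d2,P=grab(n,f"h14{n}.png")
    m=(P[:,:,0]>320)&(P[:,:,0]<420)&(P[:,:,1]<360)&(P[:,:,1]>230)&(P[:,:,2]>100)&(P[:,:,2]<135)
    Q=P[m];print(n,len(Q),Q.max(0).round(1),np.median(Q,0).round(1),cv2.minAreaRect(Q[:,:2].astype(np.float32)))
    T=P[m&(P[:,:,2]>np.percentile(Q[:,2],97)-4)];print(len(T),cv2.minAreaRect(T[:,:2].astype(np.float32)))
E
```

```text
scene 249 [381.9 323.5 124.5] [372.4 294.5 118.7] ((370.4899597167969, 293.7129211425781), (14.270715713500977, 59.463043212890625), 12.312455177307129)
122 ((370.3395690917969, 293.6800842285156), (13.962838172912598, 59.463043212890625), 12.312455177307129)
wrist 768 [382.9 323.3 122.1] [370.3 295.7 119.7] ((370.9922180175781, 292.7994689941406), (13.645313262939453, 60.4427375793457), 11.28966999053955)
647 ((371.6395263671875, 293.13616943359375), (12.04382610321045, 59.73058319091797), 11.395541191101074)
```

View pics/h14wrist.png

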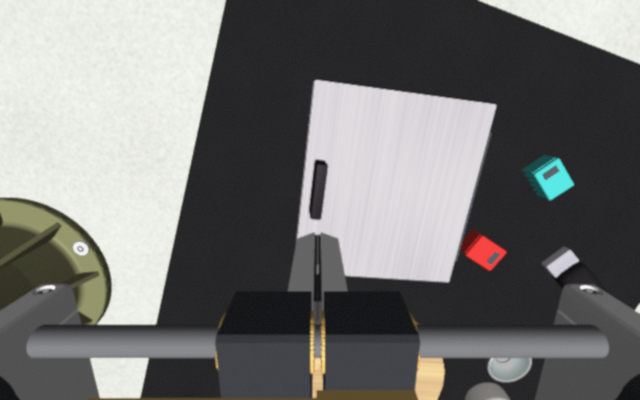

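Request:
jog_arm:
  deltas: "1 1 30 0.106 0; 1 1 70 0.106 0; 1 1 110 0.106 0; 1 1 125 0.106 0; 1 1 130 0.106 0; 1 1 135 0.106 0; 1 1 140 0.106 0; 1 1 144 0.106 0; 1 1 146 0.106 0; 1 1 146 0.106 0"

```text
clock: 37.35
eef_pos: [370.9, 292.7, 118.5]
eef_rot: [3.142, -0.0, 1.785]
wrist_force: [-0.2, -0.2, 0.7]
finger_gap: 0.7
```

```bash
python3 - <<'E'
from h import *
st()
E
```

```text
{'clock': 37.35, 'eef_pos': [370.95, 292.75, 118.5], 'eef_rot': [3.14, -0.0, 1.78], 'wrist_force': [-0.16, -0.18, 0.72], 'finger_gap': 0.71, 'joints': [0.59, 0.25, 1.85, 0.0, 1.05, 0.38]}
```

Request:
jog_arm:
  deltas: "0 0 1 0 0; 0 0 1.5 0 0; 0 0 2 0 0; 0 0 2 0 0; 0 0 2 0 0; 0 0 2 0 0; 0 0 2 0 0; 0 0 2 0 0; 0 0 2 0 0; 0 0 2 0 0"

```text
clock: 38.6
eef_pos: [371.1, 292.9, 117.9]
eef_rot: [3.141, -0.0, 1.785]
wrist_force: [-6.1, -4.2, 18.1]
finger_gap: 0.3
```

At 18 N against the stop at handle height 104, the lid is home. I lift, open and check before gripping.

Request:
jog_arm:
  deltas: "0 0 -10 0 0; 0 0 -30 0 0; 0 0 -40 0 20; 0 0 -40 0 40; 0 0 -40 0 40; 0 0 -40 0 40; 0 0 -40 0 40; 0 0 -40 0 40; 0 0 -40 0 40; 0 0 -40 0 40"

```text
clock: 39.85
eef_pos: [370.9, 292.7, 156.4]
eef_rot: [3.142, -0.0, 1.785]
wrist_force: [0.7, -0.6, 0.4]
finger_gap: 40.1
```

```bash
cat > lid.py <<'E'
from h import *
def lid(fn):
    q,d2,P=grab("scene",fn)
    m=(P[:,:,0]>440)&(P[:,:,0]<540)&(P[:,:,1]<420)&(P[:,:,1]>240)&(P[:,:,2]>60)&(P[:,:,2]<250)
    Q=P[m]
    for _ in range(8):
        A=np.c_[Q[:,:2],np.ones(len(Q))];co=np.linalg.lstsq(A,Q[:,2],rcond=None)[0];r=Q[:,2]-A@co;Q=Q[abs(r)<max(2.5,2*r.std())]
    g=co[:2]@np.array([.98,.198]);print(len(Q),"lid angle",np.arctan(-g),"side",co[:2]@np.array([-.198,.98]),r.std())
    m=(P[:,:,0]>320)&(P[:,:,0]<420)&(P[:,:,1]<360)&(P[:,:,1]>230)&(P[:,:,2]>86)&(P[:,:,2]<130)
    T=P[m];print(len(T),np.percentile(T[:,2],[50,95]),cv2.minAreaRect(T[:,:2].astype(np.float32)))
E
python3 - <<'E'
from lid import *
st();lid("s15.png")
E
```

```text
{'clock': 39.85, 'eef_pos': [370.9, 292.7, 156.44], 'eef_rot': [3.14, -0.0, 1.78], 'wrist_force': [0.73, -0.56, 0.4], 'finger_gap': 40.1, 'joints': [0.59, 0.19, 1.81, -0.0, 1.14, 0.38]}
3182 lid angle 0.0004314691439482991 side -0.0012182453065577227 1.1517197009433007
220 [101.9099132  106.91441894] ((366.8056640625, 292.6848449707031), (15.367149353027344, 59.2551383972168), 9.749704360961914)
```

The lid measures 0.000 rad, so it is shut. I grip the handle lightly.

Request:
jog_arm:
  deltas: "0 -2 20 0 40; 0 -2 40 0 40; 0 -2 55 0 40; 0 -2 60 0 40; 0 -2 60 0 40; 0 -2 60 0 20; 0 -2 60 0 8; 0 -2 60 0 8; 0 -2 60 0 8; 0 -2 60 0 8"
  squeeze: 15

```text
clock: 41.15
eef_pos: [367.7, 292.0, 96.5]
eef_rot: [-3.138, 0.0, 1.785]
wrist_force: [-11.0, -1.8, 8.7]
finger_gap: 12.1
```

Request:
jog_arm:
  deltas: "0 0 0 0 8; 0 0 0 0 8; 0 0 0 0 8; 0 0 0 0 8; 0 0 -0.5 0 8; 0 0 -1 0 8; 0 0 -1.5 0 8; 0 0 -2 0 8; 0 0 -2 0 8; 0 0 -2 0 8"

```text
clock: 42.4
eef_pos: [367.8, 292.0, 98.0]
eef_rot: [-3.139, 0.0, 1.785]
wrist_force: [-5.5, 0.0, -2.2]
finger_gap: 12.1
```

```bash
python3 - <<'E'
from h import *
st()
E
```

```text
{'clock': 42.4, 'eef_pos': [367.83, 292.0, 97.95], 'eef_rot': [-3.14, 0.0, 1.78], 'wrist_force': [-5.47, 0.05, -2.15], 'finger_gap': 12.08, 'joints': [0.59, 0.27, 1.87, 0.0, 1.01, 0.38]}
```

Request:
jog_arm:
  deltas: "0 0 -0.5 0 8; 0 0 -0.5 0 8; 0 0 -1 0 8; 0 0 -1 0 8; 0 0 -1.5 0 8; 0 0 -1.5 0 8; 0 0 -1.5 0 8; 0 0 -1.5 0 8; 0 0 -1.5 0 8; 0 0 -1.5 0 8"

```text
clock: 43.65
eef_pos: [368.1, 292.0, 99.5]
eef_rot: [-3.139, 0.0, 1.785]
wrist_force: [-7.2, 1.2, -1.3]
finger_gap: 11.7
```

Request:
jog_arm:
  deltas: "0 0 -0.2 0 8; 0 0 -0.4 0 8; 0 0 -0.6 0 8; 0 0 -0.6 0 8; 0 0 -0.6 0 8; 0 0 -0.6 0 8; 0 0 -0.6 0 8; 0 0 -0.6 0 8; 0 0 -0.6 0 8; 0 0 -0.6 0 8"

```text
clock: 44.9
eef_pos: [368.1, 292.1, 100.1]
eef_rot: [-3.139, 0.0, 1.785]
wrist_force: [-5.8, 0.8, -2.5]
finger_gap: 12.3
```

Request:
jog_arm:
  deltas: "0 0 -0.2 0 8; 0 0 -0.3 0 8; 0 0 -0.4 0 8; 0 0 -0.4 0 8; 0 0 -0.4 0 8; 0 0 -0.4 0 8; 0 0 -0.4 0 8; 0 0 -0.4 0 8; 0 0 -0.4 0 8; 0 0 -0.4 0 8"

```text
clock: 46.15
eef_pos: [368.2, 292.1, 100.6]
eef_rot: [-3.14, 0.0, 1.785]
wrist_force: [-5.6, 0.3, -2.1]
finger_gap: 12.6
```

```bash
python3 - <<'E'
from h import *
import time
for _ in range(3): st()
E
```

```text
{'clock': 46.15, 'eef_pos': [368.2, 292.08, 100.56], 'eef_rot': [-3.14, 0.0, 1.78], 'wrist_force': [-5.56, 0.29, -2.15], 'finger_gap': 12.61, 'joints': [0.59, 0.27, 1.87, 0.0, 1.01, 0.38]}
{'clock': 46.15, 'eef_pos': [368.2, 292.08, 100.56], 'eef_rot': [-3.14, 0.0, 1.78], 'wrist_force': [-5.56, 0.29, -2.15], 'finger_gap': 12.61, 'joints': [0.59, 0.27, 1.87, 0.0, 1.01, 0.38]}
{'clock': 46.15, 'eef_pos': [368.2, 292.08, 100.56], 'eef_rot': [-3.14, 0.0, 1.78], 'wrist_force': [-5.56, 0.29, -2.15], 'finger_gap': 12.61, 'joints': [0.59, 0.27, 1.87, 0.0, 1.01, 0.38]}
```

Request:
jog_arm:
  deltas: "0 0 -0.1 0 8; 0 0 -0.2 0 8; 0 0 -0.3 0 8; 0 0 -0.3 0 8; 0 0 -0.3 0 8; 0 0 -0.3 0 8; 0 0 -0.3 0 8; 0 0 -0.3 0 8; 0 0 -0.3 0 8; 0 0 -0.3 0 8"

```text
clock: 47.4
eef_pos: [368.3, 292.1, 100.8]
eef_rot: [-3.14, 0.0, 1.785]
wrist_force: [-5.0, 0.5, -5.4]
finger_gap: 12.1
```

```bash
python3 - <<'E'
from lid import *
st();lid("s16.png")
E
```

```text
{'clock': 47.4, 'eef_pos': [368.25, 292.07, 100.78], 'eef_rot': [-3.14, 0.0, 1.78], 'wrist_force': [-5.01, 0.5, -5.38], 'finger_gap': 12.15, 'joints': [0.59, 0.27, 1.86, 0.0, 1.01, 0.38]}
3235 lid angle 0.025140760471506568 side 0.0004257521535587505 1.1522683685414565
10 [ 99.26878803 100.01066364] ((378.7165832519531, 298.2224426269531), (13.480164527893066, 52.246986389160156), 10.832016944885254)
```

The pull of 5.4 N is held at the end of the 4 mm of play (lid at about 0.02 rad), so the catch holds. I lower the lid, press lightly and release.

Request:
jog_arm:
  deltas: "0 0 1 0 8; 0 0 2 0 8; 0 0 3 0 8; 0 0 4 0 8; 0 0 5 0 8; 0 0 5 0 8; 0 0 5 0 8; 0 0 5 0 20; 0 0 5 0 40; 0 0 5 0 40"

```text
clock: 48.7
eef_pos: [369.3, 292.3, 96.4]
eef_rot: [3.141, -0.0, 1.785]
wrist_force: [0.3, -0.2, 0.7]
finger_gap: 36.5
```

Request:
jog_arm:
  deltas: "0 0 5 0 40; 0 0 5 0 40; 0 0 -15 0 40; 0 0 -40 0 40; 0 0 -80 0 40; 0 0 -120 0 40; 0 0 -160 0 40; 0 0 -160 0 40; 0 0 -160 0 40; 0 0 -160 0 40"

```text
clock: 49.95
eef_pos: [368.6, 292.1, 255.0]
eef_rot: [-3.14, 0.001, 1.785]
wrist_force: [-0.5, 0.5, -1.1]
finger_gap: 39.8
```

```bash
python3 - <<'E'
from lid import *
st();lid("s17.png")
p,d,P=grab("top","t17.png")
E
```

```text
{'clock': 49.95, 'eef_pos': [368.64, 292.06, 255.03], 'eef_rot': [-3.14, 0.0, 1.78], 'wrist_force': [-0.53, 0.49, -1.14], 'finger_gap': 39.83, 'joints': [0.59, 0.09, 1.68, -0.0, 1.37, 0.38]}
3176 lid angle 0.0034414748888493218 side -5.721306733562251e-06 1.1278480708428402
235 [102.05527272 106.84628125] ((366.5652160644531, 292.6318054199219), (14.720722198486328, 59.075435638427734), 10.947470664978027)
```

View pics/s17.png

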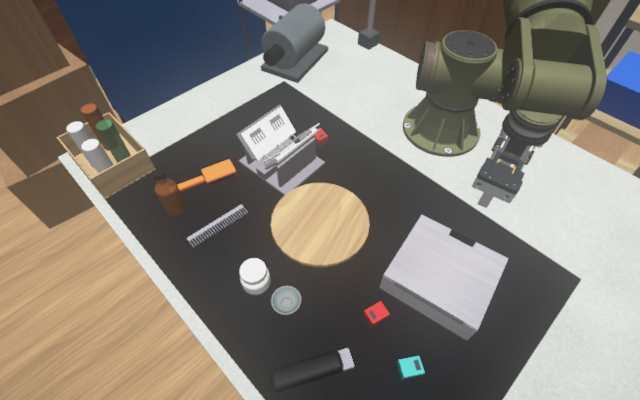

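View pics/t17.png

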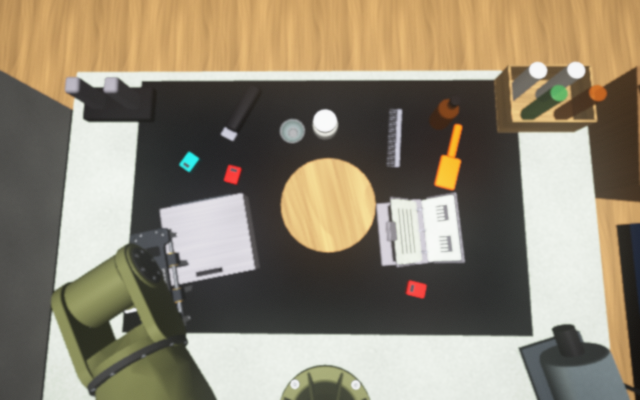

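```bash
python3 - <<'E'
from lid import *
lid("s18.png")
p,d,P=grab("top","t18.png")
m=(P[:,:,0]>440)&(P[:,:,0]<505)&(P[:,:,1]<-165)&(P[:,:,1]>-215)&(P[:,:,2]>85)&(P[:,:,2]<190)
Q=P[m]
for _ in range(8):
    A=np.c_[Q[:,:2],np.ones(len(Q))];co=np.linalg.lstsq(A,Q[:,2],rcond=None)[0];r=Q[:,2]-A@co;Q=Q[abs(r)<max(2.5,2*r.std())]
print(len(Q),"leaf slope",np.degrees(np.arctan(np.hypot(*co[:2]))),r.std())
t=P[225:240,386:396].reshape(-1,3);print("tab",np.median(t,0))
E
```

```text
3182 lid angle 0.003895949901867662 side -0.0005750807549175019 1.141579619759889
234 [102.02053108 107.02143452] ((367.27825927734375, 292.8421325683594), (13.649914741516113, 58.97349166870117), 12.43588638305664)
389 leaf slope 49.87556885202289 1.1080842614336186
tab [ 463.91208574 -151.50232143  181.04410989]
```

The leaf lies at 49.9° on the left wing. The lid reads 0.003 to 0.004 against 0.000 after the first press, so I press once more to be sure it is fully shut.

Request:
jog_arm:
  deltas: "0 0 0 0 0; 0 0 0 0 0; 0 0 30 0 0; 0 0 70 0 0; 0 0 110 0 0; 0 0 128 0 0; 0 0 134 0 0; 0 0 137 0 0; 0 0 138.5 0 0; 0 0 138.5 0 0"

```text
clock: 51.4
eef_pos: [369.2, 292.4, 118.3]
eef_rot: [3.141, -0.0, 1.785]
wrist_force: [-0.5, -0.1, -0.5]
finger_gap: 0.4
```

Request:
jog_arm:
  deltas: "0 0 0 0 0; 0 0 0 0 0; 0 0 0 0 0; 0 0 0 0 0; 0 0 -5 0 0; 0 0 -20 0 0; 0 0 -60 0 0; 0 0 -100 0 0; 0 0 -130 0 0; 0 0 -130 0 0"

```text
clock: 52.65
eef_pos: [369.4, 292.6, 250.4]
eef_rot: [3.138, -0.002, 1.785]
wrist_force: [-0.4, -0.6, 0.5]
finger_gap: 0.5
```

```bash
python3 - <<'E'
from lid import *
st();lid("s19.png")
E
```

```text
{'clock': 52.65, 'eef_pos': [369.44, 292.63, 250.44], 'eef_rot': [3.14, -0.0, 1.78], 'wrist_force': [-0.4, -0.59, 0.51], 'finger_gap': 0.51, 'joints': [0.59, 0.1, 1.69, 0.0, 1.35, 0.38]}
3188 lid angle 0.0012531641453802347 side -0.0002813699178333823 1.149119153061714
236 [102.42121931 106.54182532] ((367.77740478515625, 292.87359619140625), (14.74404525756836, 58.716209411621094), 13.02284049987793)
```

```bash
python3 -c "
from cell import workorder
print(workorder.sign_off())"
```

```text
the job is handed in; nothing more can be done
None
```

The job is done in the order asked and handed in at about 53 s; `sign_off` returned no verdict.

- **Leaf:** I pushed the divider over to the left by its tab. The last check puts it at 49.9° on the left wing, with the kit page showing.
- **Combs:** Three steel combs were present, and all three were standing on the case floor in the last view before the lid closed. One was knocked against its neighbour while the arm was away, so I measured both again before gripping. No grip slackened.
- **Lid:** I closed it and pressed it home with 18 N against the stop. The tug reached 5.4 N and was held at the end of the catch's play, at about 0.02 rad.
- **Last lid checks:** After I released the handle the lid read 0.003–0.004 rad, against 0.000 after the first press. I pressed once more and it then read 0.001 rad, which is shut within the camera noise. The force reading taken during that last press was near zero, so it does not confirm a firm contact.
- **Other things:** I never moved the arm near the brush, tub, dish, long comb or the look-alikes. They are in the same places in the last top view as at the start.

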